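# Clamp a drawing stylus with the sunken trim knob

### The arm

A 6-joint arm with a two-finger parallel gripper is mounted at the origin on the work surface. World frame = base frame: x ahead of the robot, y to its left, z up, the work surface at z = 0. Lengths are in m, angles in rad, forces in N, time in s.
With the tool pointing down it reaches from about 0.35 to 0.975 m from the base axis. Payload 4.9 kg.
Tool frame: the origin (TCP) lies at the very end of the fingers, on their centre line; the grasp point (between the pads) lies 19 mm behind it; z points along the fingers, y is the direction in which the jaws open and shut (so a half turn about z gives the same grasp; the last joint's range is limited). The gripper opens to 85 mm and grips with 20 to 120 N. Pads are 22 mm wide; open, the fingers measure 114 mm over their backs; the gripper's body (76 mm by 85 mm) begins 54 mm behind the grasp point. The pads swing forward as they close: fully open they stand 13 mm farther back than shut.
Start: joints at [1.038, 0.053, 1.613, -0, 1.476, -0.119], TCP at [0.251, 0.572, 0.231] pointing down, gripper open.
Joint ranges: [-3.01, 3.01], [-1.01, 2.22], [0.06, 2.58], [-1.02, 4.17], [0.09, 2.62], [-3.14, 3.14]. Speed limits (rad/s): [2.57, 2.57, 3.14, 3.14, 3.14, 3.14].

### API

Orientations are given as a unit quaternion [w, x, y, z].
In Python, from plant import state, grab_frame, camera_model, job_done, search_frame, masks_of, place_of gives the robot as it stands.
- The arm moves only by the tool drive_tool, never from a script. Its argument "series" is a list of rows, each a list of 2 entries, a list of its own where there are three numbers: the shift along the world's x, y, z in m, then the turn, a rotation vector about the world's x, y, z in degrees. A call has 1 to 8 rows; each row is the pose to reach, as a shift and turn from the pose commanded when the call began; what a row does not reach only later rows make up. A row lasts 1/10 s, in which the tool goes at most 50 mm and 8.59 degrees, less where a joint would pass 70% of its speed; a pose out of reach is approached as far as the arm can. A call with a gripper value outside its range is refused whole. "fingers" is the closure, from -1 (fully open) to 1 (shut), so that 0 is half open, set as the call begins (left out, the last holds). The fingers move at their own pace and stop on an object; the grip force is fixed at half the most. Time passes only in rows, so rows that repeat a pose let the fingers close. It gives the time, the measured TCP pose, the force and the opening at its end, in the units of the state.
- state(): the state, without advancing time (a new reading comes with each control period).
- grab_frame(name): name is "scene" or "top" or "wrist"; returns the picture (384x512x3 uint8, red, green, blue); there is no depth.
- camera_model(name): a dict with "fovy" (degrees; the focal length in pixels is half the picture's height over the tangent of half this angle, whatever the lens; pixels are square), "cx", "cy" (the principal point, pixels), "rvec" (rotation vector, rad) and "tvec" (3), from world to camera coordinates, as OpenCV has them. Camera axes: x right, y down, z forward; pixel columns grow to the right and rows downward; lengths in m; the calibration is good to about 2 mm. A picture is of the moment at which its call begins: read the wrist's pose just before it. camera_model takes no time and is no camera call; for the wrist camera it gives the pose at the moment of the call.
- job_done(): hands the job in, once; it reports no verdict.
Trained networks look in the newest picture that a camera, given by its name, has taken for a name from the list of things; names that differ only in an ending like _2 or _b are one class to them, and where a whole thing is asked for, a point or a joint stands for the part that bears it (a point fixed in the world has none). Each returns a list of dicts, best first, with "confidence" (0 to 1); they miss things now and then, are a little off and sometimes report something else, mostly with a low value. They report only what shows in the picture. A call takes as long as a camera call. They do not tell look-alikes from the thing itself.
- search_frame(camera, name): "location" ([x, y, z] in m, in world coordinates, good to about 4 mm: the middle of the surface that is visible of it).
- masks_of(camera, name): "pixels" (384x512 bool, what is visible of it).
- place_of(camera, name): "location" ([x, y, z] in m, in world coordinates, good to about 4 mm: a listed point, or the origin of a listed thing).
The state is a dict: "time": time; "joint_pos": joint angles; "joint_vel": joint speeds; "joint_efforts": joint torques, N m; "tool_pos": TCP position; "tool_rot": TCP orientation; "contact_force": force on the tool from outside, world axes, zero at the start; "ft_torque": the same for the moment, N m; "gripper_width": opening from 0.0 (shut) to 1.0 (fully open).
Only numpy, scipy, OpenCV 4.12 (cv2) and the standard library are available. Lean on these libraries where they do the work, as an engineer would, in place of code of your own. Each camera call takes 0.05 s, during which the arm holds its last target.

### The job

Stand the drawing stylus (the one with the wide copper collar) upright, nib up, on the bed of the clamp between the sprung jaw and the V-shaped back stop, let go of it, then turn the bar knob down in the well clockwise until the jaw holds the stylus against the back stop with roughly 10 N (5 to 15 N is fine, never more than 22 N). Move the jaw only by its knob, never press on the housing round the well with more than 30 N, do not knock the stylus over, and leave the other things on the table where they are.

Things in the scene. Friction and masses are not known exactly. Their poses are not given: they have to be found in the camera images.
- stylus: The drawing stylus, loose, 0.14 to 0.28 kg, standing upright with its nib up. From its underside: plain round steel shank 30 mm across up to 56 mm; copper collar 42 mm across from 56 to 60 mm, tapering to 24 mm across at 70 mm; aluminium barrel 20 mm across from 70 to 104 mm (grip here); nib cone to 118 mm. Origin: centre of the underside; z up its axis.
- clamp: The clamp, fixed to the table. Origin: on the table top right under the knob's axis; z up. Towards its -y a flat steel bed (90 mm wide in x, top 12 mm above the table) runs from y = -55 to -230 mm; on it stand, going to -y along the line x = 0, the carriage, the jaw pad and the back stop. Carriage and jaw reach 51 mm, the back stop 46 mm above the table.
- housing: Grey box, 110 x 110 x 50 mm, fixed, same origin and axes as the clamp. In its top is a round well, 76 mm across, floor 12 mm and rim 50 mm above the table; the knob stands in its middle. The robot may touch it, but with no more than 30 N.
- bay (a point): Point on the top of the bed, at x = 0, y = -134.5, z = 12 mm in the clamp's frame, axes as the clamp's: near the middle of the free space between open jaw and back stop. The back stop (fixed, not measured) has a 120 degree V, 60 mm wide, opening to +y; a shank seated in it has its axis at clamp y = -137 to -147 mm, differing from start to start.
- jaw: Jaw pad, steel, 40 (x) x 8 (y) x 36 mm, sprung on the carriage. Origin: its back face, middle of x, 13 mm above the table; the pressing face is 8 mm farther to clamp -y: at y = -110 mm minus 14 mm per rad of knob while free. It pushes a free stylus along the bed (3 N or less); once that is backed by the stop, the spring gives: 6 N per mm, 84 N per rad of knob. Robot contact over 5 N is forbidden.
- knob_top (a point): Centre of the knob's top, 44 mm above the table, 6 mm below the rim. The knob is a black upright bar, 34 mm long, 16 mm wide, flat sides, 16 to 44 mm above the table, on a skirt 40 mm across (top 16 mm above the table). At knob angle 0 the bar lies along the clamp's x axis (white line on its +x half); its direction is the clamp's yaw minus the knob angle.
- knob (a joint): Knob angle, rad, 0 to 2.0; positive = clockwise from above = closes the jaw, 14 mm per rad. Starts at 0 to 0.3. Turning takes a steady 0.22 N m of drag plus 0.014 N m per N of jaw force (0.14 N m more at 10 N, about 0.12 rad past firm contact; 22 N at 0.26 rad past). Left, it stays; at a pause drag may hide part of the load. Firm contact comes 0.5 to 1.65 rad from the start.
- pointer: Pointer tool, bystander that also stands upright: 44 mm wide, 18 mm high round foot, thin 20 mm stem ending in a long cone, 112 mm high. It and the stylus may have swapped places. Origin: centre of the underside.
- mug: White mug, 80 mm across, 90 mm high, bystander.
- tape: Roll of clear tape lying flat, 90 mm across, 22 mm high, bystander.
- eraser: White eraser, 50 x 22 x 13 mm, bystander.
- nib_box: Small cardboard box, 90 x 60 x 30 mm, bystander.
- marker: Grey marker with black cap lying flat, 115 mm long, bystander.
- weight: Brass cylinder, 48 mm across, 30 mm high, bystander.
There are look-alikes about, which are no part of the job. What is shaped like the stylus but pink or red is not meant.

How it is judged:
On the way, in this order (a step that is already met when the one before it is completed fails the run):
1. the stylus stands upright on the bed between jaw and back stop, let go, not yet clamped (x of stylus in the frame of clamp between -0.016 and 0.016 m and y of stylus in the frame of clamp between -0.168 and -0.118 m and z of stylus in the frame of clamp between 0.008 and 0.016 m and angle between stylus's own z axis and vertical below 0.1 rad and contact force between the fingers and stylus below 0.2 N and contact force between jaw and stylus below 2.5 N), for 0.2 s.
2. the jaw presses the stylus with 4.5 N or more (x of stylus in the frame of clamp between -0.016 and 0.016 m and y of stylus in the frame of clamp between -0.168 and -0.118 m and z of stylus in the frame of clamp between 0.008 and 0.016 m and angle between stylus's own z axis and vertical below 0.1 rad and contact force between jaw and stylus above 4.5 N), for 0.2 s.
At the end, for the whole second after the job is handed in: The stylus stands upright (within 0.1 rad), nib up, on the clamp's bed (underside within 4 mm of it), its axis within 16 mm of the clamp's middle line and between jaw and back stop, at rest, and the jaw presses it with 4.5 to 15.5 N; the knob is at rest (all of step 2 and contact force between jaw and stylus below 15.5 N and linear speed of stylus below 0.01 m/s and velocity of joint knob below 0.05 rad/s); the robot touches nothing.
It fails at once if the robot presses the housing with more than 30 N (contact force between any of the fingers, the arm and housing above 30 N).
It fails at once if the jaw presses the stylus with more than 22 N (contact force between jaw and stylus above 22 N).
It fails at once if the robot pushes the jaw itself with more than 5 N (contact force between any of the fingers, the arm and jaw above 5 N).
It fails at once if the stylus is knocked over (tilted by more than 0.7 rad) (angle between stylus's own z axis and vertical above 0.7 rad).
It fails at once if another thing on the table is moved by more than 40 mm (distance of any of pointer, mug, tape, eraser, nib_box, marker, weight from where it was at the start of the episode above 0.04 m).
It also fails if it takes over 72 s, if anything falls off the work surface, if the arm or the gripper's body presses on something with over 40 N, if the wrist force passes 120 N, or if a joint passes its speed limit or range.

## Working session

There is one attempt and no reset: what is moved stays moved. The work goes in short steps, Python scripts to look and compute and a tool call to move; the robot and the scene stay as the last step left them, time stands still between calls to the robot, and variables do not carry over. Pictures are saved under pics/ and viewed, and the job is handed in when it is done.

Besides the shell and the picture viewer there is one more tool, called after ">>>" as name(argument=value, ...) on one line, values as JSON. drive_tool: Moves the arm, as the interface text tells. Its arguments: {"type":"object","properties":{"series":{"type":"array","items":{"type":"array"}},"fingers":{"type":"number"}},"required":["series"]}

```bash
ls; mkdir -p pics; python3 - <<'E'
from plant import *
import cv2
print(state())
for n in ['scene','top']:
    f=grab_frame(n); cv2.imwrite(f'pics/{n}0.png',f[:,:,::-1])
    m=camera_model(n); print(n,m)
    for k in ['stylus','pointer','clamp','bay','knob_top']:
        try: print(k,[(round(d['confidence'],2),[round(float(v),4) for v in d['location']]) for d in place_of(n,k)])
        except Exception as e: print(k,e)
print(state()['time'])
E
```

```text
pics
{'time': 0.0, 'joint_pos': array([ 1.03801035e+00,  5.33209345e-02,  1.61430998e+00, -1.98758549e-05,
        1.47597280e+00, -1.19018981e-01]), 'joint_vel': array([ 2.63291169e-04, -6.77314552e-04,  9.00132806e-04, -9.42189936e-04,
        2.18873750e-03,  5.04413591e-05]), 'joint_efforts': array([ 6.75354386e-04, -3.93685591e+01, -3.70174205e+01, -5.75154695e-05,
        7.11604502e-03,  9.04039979e-06]), 'tool_pos': array([0.25098531, 0.57171087, 0.23007573]), 'tool_rot': array([-3.12563038e-04,  2.05409824e-01,  9.78675530e-01, -9.55769023e-04]), 'contact_force': array([-0.25589461, -0.83867698,  0.42691408]), 'ft_torque': array([ 0.05482253,  0.018445  , -0.02846968]), 'gripper_width': 1.001151287498687}
scene {'fovy': 47.67161622108511, 'cx': 259.1245759221752, 'cy': 193.87307814257844, 'rvec': array([ 1.0506963 ,  2.37887507, -1.07966423]), 'tvec': array([ 0.38155966, -0.2123032 ,  1.30884246])}
stylus [(0.89, [0.4587, -0.2966, -0.0018]), (0.87, [0.3722, -0.2573, 0.0013]), (0.8, [0.4363, -0.3877, 0.0028]), (0.65, [0.5597, 0.0911, 0.0396])]
pointer [(0.67, [0.5843, -0.3144, 0.0057])]
clamp [(0.75, [0.563, 0.0921, -0.0004])]
bay [(0.7, [0.5934, -0.0401, 0.0087])]
knob_top [(0.54, [0.591, -0.0378, 0.009]), (0.51, [0.5647, 0.0908, 0.042])]
top {'fovy': 44.40024904342955, 'cx': 250.4009018829502, 'cy': 187.07177203394605, 'rvec': array([ 2.16840696, -2.18126796,  0.10336693]), 'tvec': array([-0.01346388,  0.54163304,  1.1251674 ])}
stylus [(0.85, [0.4375, -0.3867, -0.0011]), (0.82, [0.3746, -0.2532, -0.0016]), (0.74, [0.4607, -0.2949, 0.0011])]
pointer [(0.69, [0.5626, 0.092, 0.0436]), (0.58, [0.5879, -0.3156, 0.0005]), (0.31, [0.4593, -0.2961, 0.0017])]
clamp [(0.72, [0.5606, 0.0905, -0.0056])]
bay [(0.85, [0.5884, -0.0406, 0.0129])]
knob_top [(0.53, [0.5659, 0.0969, 0.0431])]
0.6
```

View pics/scene0.png

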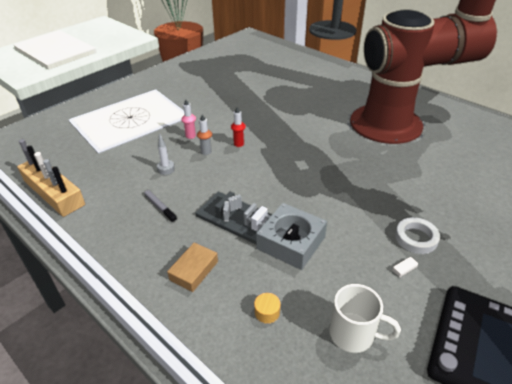

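View pics/top0.png

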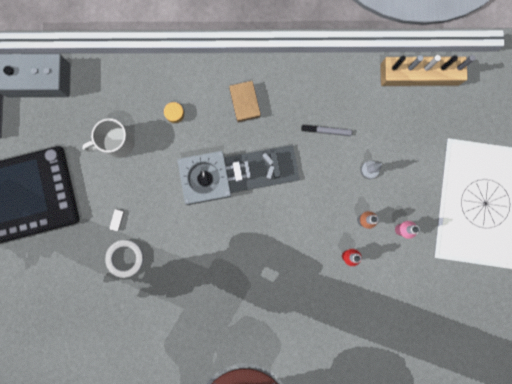

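```bash
cat > h.py <<'E'
import numpy as np, cv2
from plant import camera_model
def proj(n,P):
    m=camera_model(n); f=192/np.tan(np.radians(m['fovy'])/2)
    K=np.array([[f,0,m['cx']],[0,f,m['cy']],[0,0,1]])
    return cv2.projectPoints(np.array(P,float).reshape(-1,3),m['rvec'],m['tvec'],K,None)[0].reshape(-1,2)
def pix2plane(n,px,z):
    m=camera_model(n); f=192/np.tan(np.radians(m['fovy'])/2)
    R=cv2.Rodrigues(m['rvec'])[0]; C=-R.T@m['tvec']; out=[]
    for u,v in np.atleast_2d(px):
        d=R.T@np.array([(u-m['cx'])/f,(v-m['cy'])/f,1]); out.append(C+d*(z-C[2])/d[2])
    return np.array(out)
def crop(src,dst,x0,y0,x1,y1,s):
    a=cv2.imread(src)[y0:y1,x0:x1]; cv2.imwrite(dst,cv2.resize(a,None,fx=s,fy=s,interpolation=cv2.INTER_CUBIC))
E
python3 - <<'E'
from h import *
for n in ['scene','top']:
    print(n, proj(n,[[.4597,-.2957,0],[.373,-.255,0],[.437,-.387,0],[.586,-.315,0],[.563,.092,.05],[.59,-.04,.012],
     [.4597,-.2957,.118],[.373,-.255,.118],[.437,-.387,.118]]).round())
E
```

```text
scene [[206. 152.]
 [239. 144.]
 [191. 136.]
 [166. 170.]
 [291. 226.]
 [239. 216.]
 [202. 115.]
 [237. 107.]
 [186. 100.]]
top [[363. 220.]
 [347. 255.]
 [400. 229.]
 [369. 170.]
 [205. 177.]
 [260. 168.]
 [376. 219.]
 [358. 258.]
 [417. 229.]]
```

```bash
python3 - <<'E'
from h import *
a=cv2.imread('pics/scene0.png')[90:180,140:270]; b=cv2.imread('pics/top0.png')[140:210,170:300]
a=cv2.resize(a,None,fx=4.5,fy=4.5,interpolation=cv2.INTER_CUBIC);cv2.imwrite('pics/c1.png',a)
cv2.imwrite('pics/c2.png',cv2.resize(b,None,fx=6,fy=6,interpolation=cv2.INTER_CUBIC))
E
```

```text
(no output)
```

View pics/c1.png

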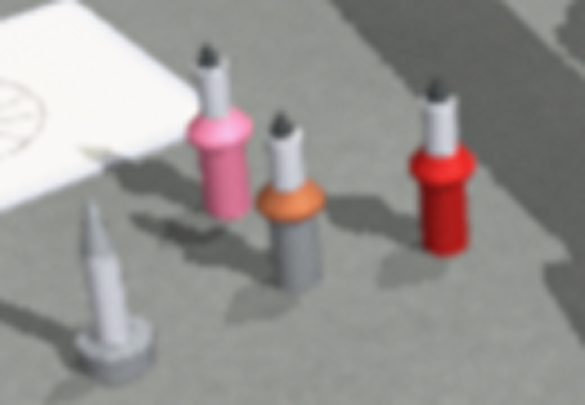

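View pics/c2.png

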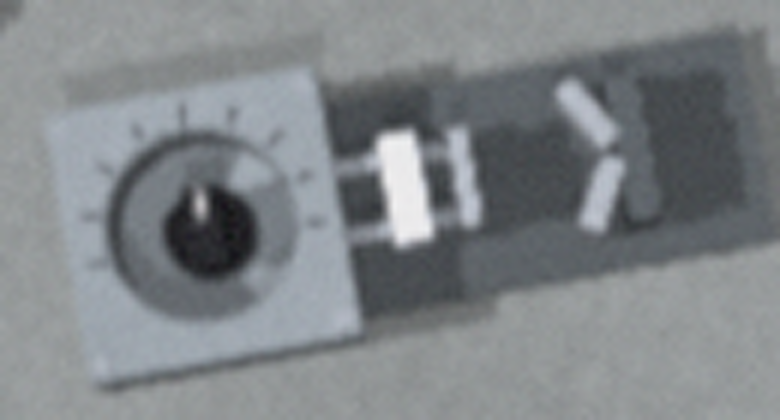

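```bash
python3 - <<'E'
from h import *
c=np.array([[47,115],[310,68],[360,335],[100,380]])/6.0+[170-.42,140-.42]
P=pix2plane('top',c,.05); print(P.round(4), P.mean(0).round(4))
for i in range(4): d=P[(i+1)%4]-P[i]; print(np.linalg.norm(d).round(4), np.degrees(np.arctan2(d[1],d[0])).round(2))
k=np.array([[200,190],[210,230]])/6+[169.58,139.58]
K=pix2plane('top',k,.044);print(K)
# V stop / jaw at their tops
s=np.array([[470,180],[600,150],[645,150]])/6+[169.58,139.58]
print(pix2plane('top',s,.048))
E
```

```text
[[0.6087 0.1585 0.05  ]
 [0.6271 0.0531 0.05  ]
 [0.5195 0.0332 0.05  ]
 [0.5022 0.1366 0.05  ]] [0.5644 0.0954 0.05  ]
0.107 -80.07
0.1094 -169.54
0.1048 99.52
0.1087 11.65
[[0.57879365 0.09768688 0.044     ]
 [0.56259088 0.09361862 0.044     ]]
[[ 0.58169685 -0.01088358  0.048     ]
 [ 0.59352672 -0.06310631  0.048     ]
 [ 0.59342311 -0.08116236  0.048     ]]
```

>>> drive_tool(series=[[[0.05,-0.05,0.02],[0,0,-5]],[[0.08,-0.09,0.03],[0,0,-10]],[[0.11,-0.13,0.05],[0,0,-15]],[[0.14,-0.17,0.06],[0,0,-20]],[[0.17,-0.21,0.07],[0,0,-26]],[[0.2,-0.25,0.07],[0,0,-26]],[[0.22,-0.29,0.07],[0,0,-26]],[[0.24,-0.33,0.07],[0,0,-26]]])

```text
time: 1.4
tool_pos: [0.4838, 0.2567, 0.3019]
tool_rot: [0.001, 0.42, 0.907, 0.001]
contact_force: [0.9, -0.1, -0.7]
gripper_width: 0.998
```

>>> drive_tool(series=[[[0.02,-0.05,0.0],[0,0,0]],[[0.03,-0.1,0],[0,0,0]],[[0.04,-0.15,0],[0,0,0]],[[0.05,-0.18,0],[0,0,0]],[[0.05,-0.18,0],[0,0,0]],[[0.05,-0.18,0],[0,0,0]]])

```text
time: 2.0
tool_pos: [0.5328, 0.0779, 0.3011]
tool_rot: [-0.0, 0.421, 0.907, 0.0]
contact_force: [0.0, 0.3, 0.2]
gripper_width: 0.999
```

```bash
python3 - <<'E'
from plant import *
from h import *
s=state(); print(s['time'],s['tool_pos'],s['tool_rot'],s['joint_pos'].round(2))
f=grab_frame('wrist'); cv2.imwrite('pics/w1.png',f[:,:,::-1])
m=camera_model('wrist'); R=cv2.Rodrigues(m['rvec'])[0]; print('cam',(-R.T@m['tvec']).round(3), R.round(2)[2])
for k in ['clamp','bay','knob_top','jaw']:
    print(k,[(round(d['confidence'],2),d['location'].round(4) if hasattr(d['location'],'round') else d['location']) for d in place_of('wrist',k)])
print(proj('wrist',[[.5635,.0935,.05],[.59,-.04,.012]]))
E
```

```text
2.0 [0.53278528 0.07786645 0.30110342] [-1.59679455e-04  4.21142722e-01  9.06994345e-01  2.00334877e-04] [ 0.01 -0.19  1.73  0.    1.6  -0.69]
cam [0.486 0.135 0.444] [ 0.19 -0.22 -0.96]
clamp [(0.76, [0.563, 0.092, -0.0028]), (0.23, [0.5778, -0.0042, 0.0094])]
bay [(0.57, [0.5901, -0.0358, 0.0097])]
knob_top [(0.61, [0.5606, 0.0936, 0.0481]), (0.25, [0.5905, -0.0374, 0.0115])]
jaw [(0.67, [0.5808, -0.0028, 0.0128])]
[[280.00310627 169.46761068]
 [237.31538766 233.9563455 ]]
```

View pics/w1.png

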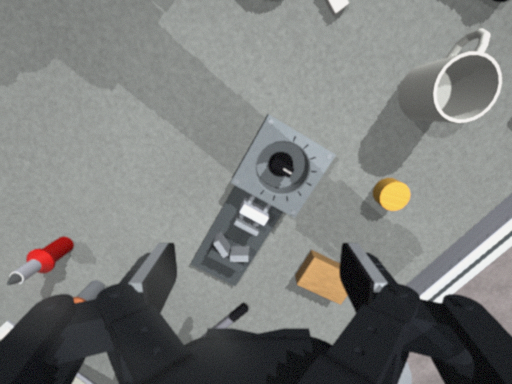

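```bash
python3 - <<'E'
from h import *
crop('pics/w1.png','pics/w1c.png',180,100,350,300,3)
E
```

```text
(no output)
```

View pics/w1c.png

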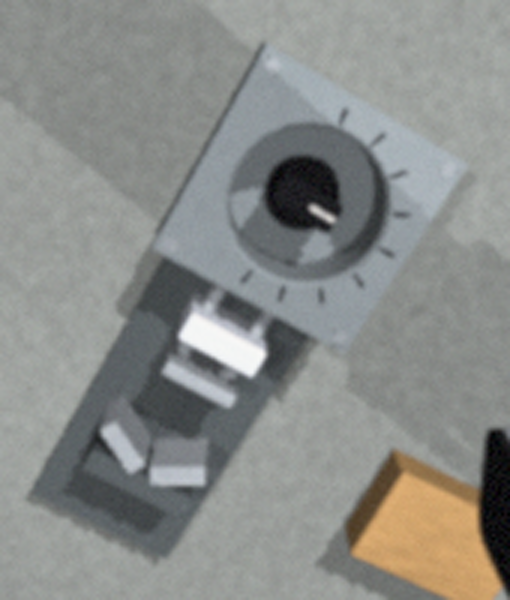

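```bash
python3 - <<'E'
from h import *
o=np.array([180-.33,100-.33])
c=np.array([[265,42],[467,167],[345,350],[156,243]])/3+o
P=pix2plane('wrist',c,.05); print(P.round(4), P.mean(0).round(4))
for i in range(4): d=P[(i+1)%4]-P[i]; print(np.linalg.norm(d).round(4), np.degrees(np.arctan2(d[1],d[0])).round(2))
w=np.array([[228,200],[388,203]])/3+o
print('well',pix2plane('wrist',[np.array([308,200])/3+o],.05))
k=np.array([[310,205],[338,222]])/3+o
K=pix2plane('wrist',k,.044);print(K, np.degrees(np.arctan2(*(K[1]-K[0])[1::-1])))
# project predicted
for yaw in [.18,.2]:
  R=lambda p:[.5635+np.cos(yaw)*p[0]-np.sin(yaw)*p[1],.0935+np.sin(yaw)*p[0]+np.cos(yaw)*p[1],p[2]]
  Q=[R(p) for p in [[-.055,.055,.05],[.055,.055,.05],[.055,-.055,.05],[-.055,-.055,.05],[.045,-.23,.012],[-.045,-.23,.012]]]
  print(((proj('wrist',Q)-o)*3).round())
E
```

```text
[[0.4999 0.1403 0.05  ]
 [0.6095 0.1594 0.05  ]
 [0.6283 0.0541 0.05  ]
 [0.5211 0.0357 0.05  ]] [0.5647 0.0974 0.05  ]
0.1112 9.85
0.1069 -79.85
0.1088 -170.22
0.1068 101.47
well [[0.56300384 0.09906256 0.05      ]]
[[0.56656421 0.09729883 0.044     ]
 [0.58258472 0.0998839  0.044     ]] 9.166234555185403
[[261.  46.]
 [462. 168.]
 [337. 356.]
 [145. 250.]
 [160. 560.]
 [ 24. 493.]]
[[257.  47.]
 [461. 165.]
 [340. 355.]
 [146. 253.]
 [167. 562.]
 [ 31. 498.]]
```

>>> drive_tool(series=[[[-0.01,-0.05,-0.01],[0,0,0]],[[-0.02,-0.1,-0.03],[0,0,0]],[[-0.03,-0.15,-0.05],[0,0,0]],[[-0.04,-0.2,-0.07],[0,0,0]],[[-0.05,-0.25,-0.09],[0,0,0]],[[-0.06,-0.3,-0.1],[0,0,0]],[[-0.07,-0.34,-0.1],[0,0,0]],[[-0.073,-0.374,-0.1],[0,0,0]]])

```text
time: 3.05
tool_pos: [0.4589, -0.2962, 0.2001]
tool_rot: [-0.001, 0.42, 0.908, 0.0]
contact_force: [1.2, 1.0, 0.0]
gripper_width: 1.004
```

>>> drive_tool(series=[[[0,0,0.0],[0,0,0]],[[0,0,0.0],[0,0,0]]])

```text
time: 3.25
tool_pos: [0.4598, -0.2957, 0.2009]
tool_rot: [-0.0, 0.421, 0.907, 0.0]
contact_force: [1.1, -0.2, 0.0]
gripper_width: 1.003
```

```bash
python3 - <<'E'
from plant import *
from h import *
s=state(); print(s['time'],s['tool_pos'],s['tool_rot'],s['joint_pos'].round(2))
f=grab_frame('wrist'); cv2.imwrite('pics/w2.png',f[:,:,::-1])
print([(round(d['confidence'],2),d['location']) for d in place_of('wrist','stylus')])
p=s['tool_pos']; print(proj('wrist',[p,[p[0],p[1],.118],[p[0],p[1],.0],[p[0],p[1],.06]]))
E
```

```text
3.25 [ 0.45976421 -0.29568037  0.20093167] [-2.64903845e-04  4.20686390e-01  9.07206030e-01  3.33026984e-04] [-0.71 -0.11  1.83  0.    1.43 -1.41]
[(0.96, [0.4391, -0.3909, -0.0022]), (0.89, [0.3717, -0.2579, 0.0036]), (0.81, [0.4585, -0.2948, 0.0005])]
[[254.37119725 245.7704639 ]
 [255.49948557 200.14106178]
 [256.2244601  170.82217733]
 [255.92561193 182.9079742 ]]
```

View pics/w2.png

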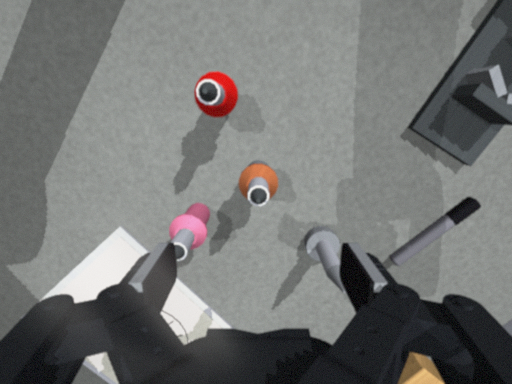

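```bash
python3 - <<'E'
from h import *
a=cv2.imread('pics/w2.png')
crop('pics/w2.png','pics/w2c.png',140,130,380,300,3)
h=cv2.cvtColor(a,cv2.COLOR_BGR2HSV); m=((h[...,0]>5)&(h[...,0]<16)&(h[...,1]>120)); m[:,:230]=0;m[:,290:]=0;m[220:]=0
v,u=np.nonzero(m); print(u.min(),u.max(),v.min(),v.max())
print(pix2plane('wrist',[[(u.min()+u.max())/2,(v.min()+v.max())/2]],.06))
E
```

```text
239 277 164 196
[[ 0.45938491 -0.2918815   0.06      ]]
```

View pics/w2c.png

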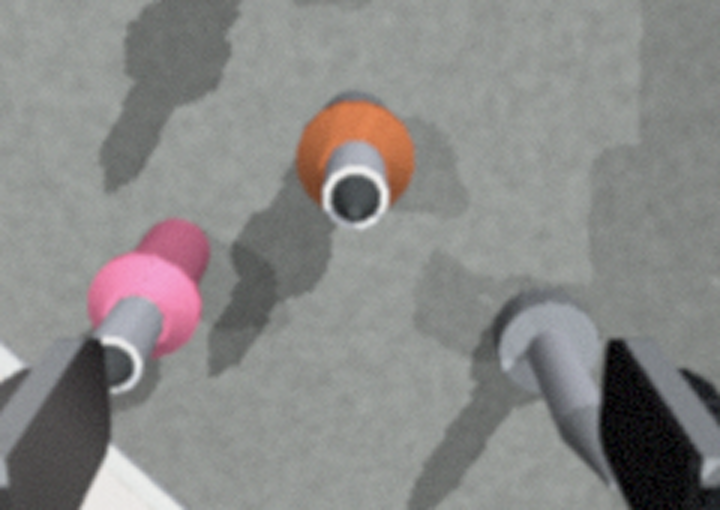

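>>> drive_tool(series=[[[0,0.001,-0.03],[0,0,0]],[[0,0.0015,-0.06],[0,0,0]],[[0,0.0015,-0.09],[0,0,0]],[[0,0.0015,-0.115],[0,0,0]],[[0,0.0015,-0.128],[0,0,0]],[[0,0.0015,-0.128],[0,0,0]],[[0,0.0015,-0.128],[0,0,0]]])

```text
time: 4.05
tool_pos: [0.4606, -0.2939, 0.0742]
tool_rot: [0.001, 0.42, 0.908, -0.0]
contact_force: [0.1, 0.3, 0.7]
gripper_width: 0.998
```

>>> drive_tool(series=[[[0,0,0.0],[0,0,0]],[[0,0,0.0],[0,0,0]],[[0,0,0.0],[0,0,0]],[[0,0,0.0],[0,0,0]],[[0,0,0.0],[0,0,0]],[[0,0,0.0],[0,0,0]],[[0,0,0.0],[0,0,0]],[[0,0,0.0],[0,0,0]]], fingers=1)

```text
time: 4.85
tool_pos: [0.4599, -0.2945, 0.0736]
tool_rot: [0.0, 0.42, 0.907, -0.0]
contact_force: [-1.6, 0.2, 3.8]
gripper_width: 0.218
```

```bash
python3 - <<'E'
from plant import *
from h import *
s=state(); print(s['time'],s['tool_pos'],s['contact_force'],s['gripper_width'])
f=grab_frame('wrist'); cv2.imwrite('pics/w3.png',f[:,:,::-1])
E
```

```text
4.85 [ 0.45989428 -0.29449403  0.07363972] [-1.55485487  0.16483742  3.75202364] 0.2182063579680904
```

View pics/w3.png

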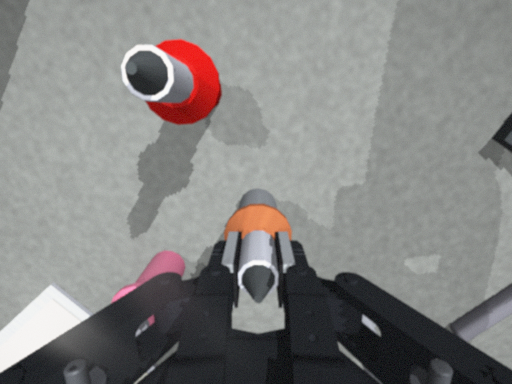

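>>> drive_tool(series=[[[0,0,0.02],[0,0,0]],[[0,0,0.05],[0,0,0]],[[0,0,0.08],[0,0,0]],[[0.015,0.03,0.1],[0,0,0]],[[0.035,0.07,0.1],[0,0,0]],[[0.055,0.11,0.1],[0,0,0]],[[0.075,0.15,0.1],[0,0,0]],[[0.095,0.19,0.1],[0,0,0]]])

```text
time: 5.7
tool_pos: [0.5544, -0.1019, 0.1716]
tool_rot: [-0.001, 0.42, 0.907, 0.0]
contact_force: [-0.5, -1.3, -1.9]
gripper_width: 0.216
```

>>> drive_tool(series=[[[0.015,0.03,0],[0,0,0]],[[0.025,0.05,0],[0,0,0]],[[0.034,0.068,0],[0,0,0]],[[0.034,0.068,0],[0,0,0]],[[0.034,0.068,0],[0,0,0]]])

```text
time: 6.2
tool_pos: [0.5879, -0.0358, 0.1716]
tool_rot: [-0.001, 0.42, 0.908, -0.0]
contact_force: [-0.7, 0.7, -2.5]
gripper_width: 0.216
```

```bash
python3 - <<'E'
from plant import *
from h import *
s=state(); print(s['time'],s['tool_pos'],s['contact_force'],s['gripper_width'])
for n in ['wrist','top','scene']:
    f=grab_frame(n); cv2.imwrite(f'pics/{n}4.png',f[:,:,::-1])
crop('pics/top4.png','pics/top4c.png',160,130,310,220,5)
crop('pics/scene4.png','pics/scene4c.png',170,120,340,280,4)
E
```

```text
6.2 [ 0.5878752  -0.03576281  0.17163742] [-0.65205034  0.67508585 -2.48577154] 0.2157637348034816
```

View pics/wrist4.png

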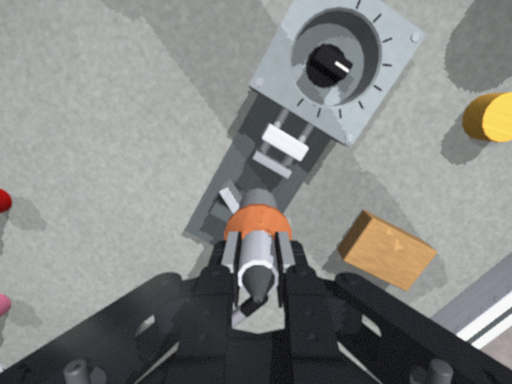

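View pics/scene4c.png

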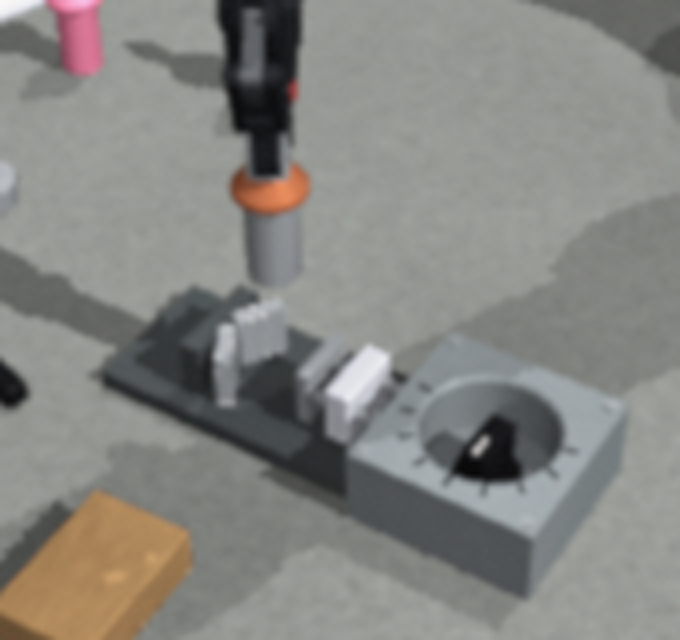

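```bash
python3 - <<'E'
from h import *
crop('pics/wrist4.png','pics/w4c.png',180,0,430,250,3)
crop('pics/wrist4.png','pics/w4d.png',190,80,340,240,5)
E
```

```text
(no output)
```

View pics/w4c.png

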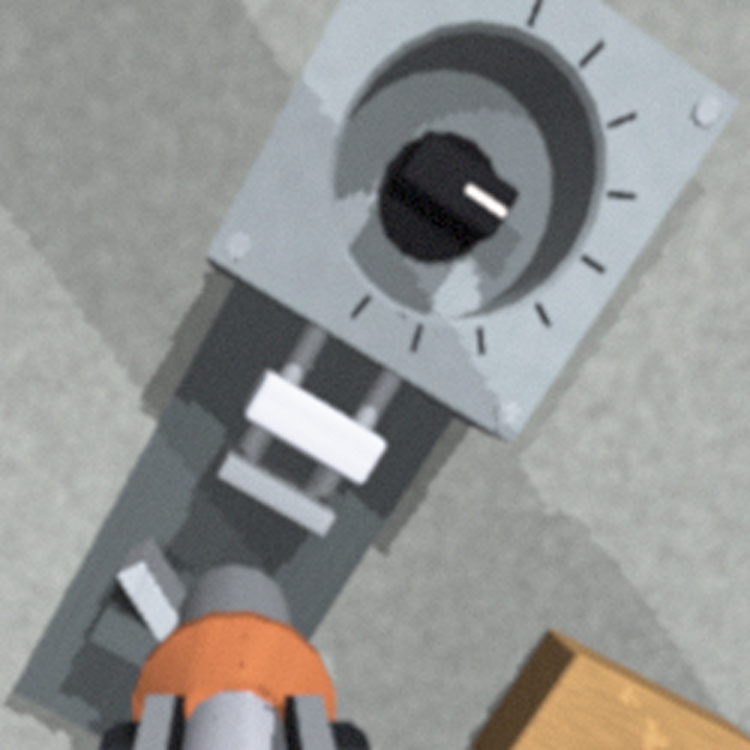

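View pics/w4d.png

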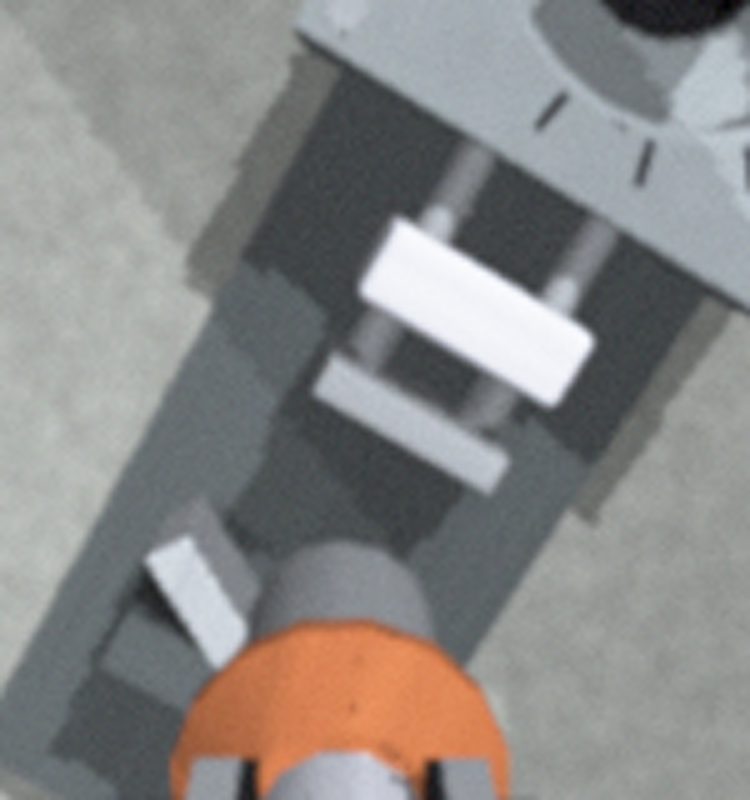

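```bash
python3 - <<'E'
from h import *
from plant import state
print(state()['tool_pos'])
c=np.array([[208,262],[512,440],[735,100]])/3+[179.67,-.33]
P=pix2plane('wrist',c,.05)[:,:2]; print(P.round(4))
print('ctr',((P[0]+P[2])/2).round(4), 'yaw', np.arctan2(*(P[1]-P[0])[::-1]), np.linalg.norm(P[1]-P[0]), np.arctan2(*(P[2]-P[1])[::-1])-np.pi/2,np.linalg.norm(P[2]-P[1]))
j=np.array([[314,392],[490,494],[338,352],[510,462]])/5+[189.6,79.6]
v=np.array([[190,536],[247,635],[147,558],[220,668]])/5+[189.6,79.6]
w=np.array([[(335+605)/2,(20+318)/2]])/3+[179.67,-.33]
C=(P[0]+P[2])/2; y=.178; Rm=np.array([[np.cos(y),np.sin(y)],[-np.sin(y),np.cos(y)]])
J=pix2plane('wrist',j,.0505)[:,:2]; V=pix2plane('wrist',v,.046)[:,:2]; W=pix2plane('wrist',w,.05)[:,:2]
for n,A in [('jaw',J),('V',V),('well',W),('tcp',state()['tool_pos'][None,:2])]: print(n,((A-C)@Rm.T).round(4).tolist())
b=np.array([[340/5+189.6,542/5+79.6]])
for yy in [0,.012]: print('bay tgt', C+Rm.T@[0,-.133])
k=np.array([[470,190],[505,213]])/3+[179.67,-.33]; K=pix2plane('wrist',k,.044); print(np.arctan2(*(K[1]-K[0])[1::-1]))
E
```

```text
[ 0.58808991 -0.0368199   0.17249789]
[[0.5231 0.0289]
 [0.6294 0.0504]
 [0.6089 0.1574]]
ctr [0.566  0.0932] yaw 0.1990322551269691 0.10848865202638845 0.18928303766523613 0.10904142058660284
jaw [[-0.0196, -0.1091], [0.02, -0.1093], [-0.0194, -0.1003], [0.02, -0.102]]
V [[-0.0264, -0.1474], [-0.0064, -0.16], [-0.0317, -0.1557], [-0.0077, -0.1691]]
well [[-0.0008, 0.0038]]
tcp [[-0.0013, -0.1319]]
bay tgt [ 0.58956011 -0.03772098]
bay tgt [ 0.58956011 -0.03772098]
0.18200297398394455
```

>>> drive_tool(series=[[[0.0015,-0.0015,-0.02],[0,0,0]],[[0.0015,-0.0015,-0.04],[0,0,0]],[[0.0015,-0.0015,-0.06],[0,0,0]],[[0.0015,-0.0015,-0.07],[0,0,0]],[[0.0015,-0.0015,-0.078],[0,0,0]],[[0.0015,-0.0015,-0.083],[0,0,0]],[[0.0015,-0.0015,-0.085],[0,0,0]],[[0.0015,-0.0015,-0.085],[0,0,0]]])

```text
time: 7.15
tool_pos: [0.5905, -0.0377, 0.0886]
tool_rot: [0.0, 0.42, 0.907, 0.0]
contact_force: [-0.2, -0.1, -2.2]
gripper_width: 0.215
```

```bash
python3 - <<'E'
from plant import *
from h import *
s=state(); print(s['time'],s['tool_pos'],s['contact_force'],s['gripper_width'])
for n in ['wrist','scene']:
    f=grab_frame(n); cv2.imwrite(f'pics/{n}5.png',f[:,:,::-1])
a=cv2.resize(cv2.imread('pics/wrist5.png')[100:280,150:350],(600,540)); b=cv2.resize(cv2.imread('pics/scene5.png')[150:250,190:250],(324,540))
cv2.imwrite('pics/c5.png',cv2.resize(np.hstack([a,b]),None,fx=.85,fy=.85))
E
```

```text
7.15 [ 0.5905216  -0.03769176  0.08855523] [-0.24118381 -0.07426664 -2.20978411] 0.2150593225863942
```

View pics/c5.png

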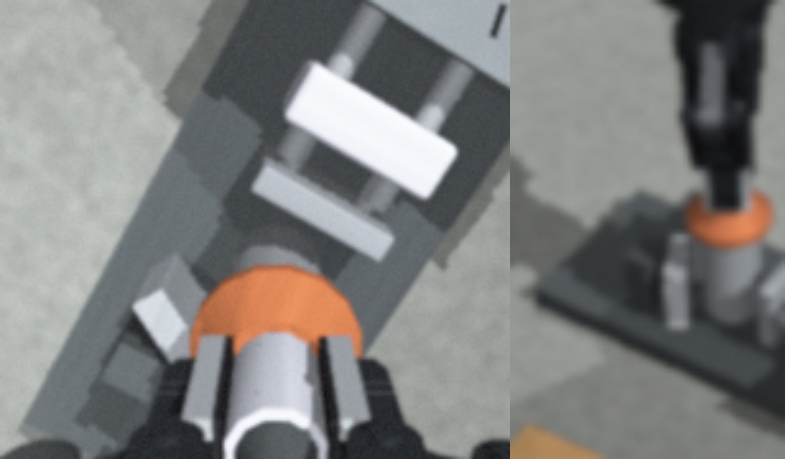

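Between jaw and stop, in line, still about 2-3 mm above the bed. Lower gently to contact.

>>> drive_tool(series=[[[0,0,-0.001],[0,0,0]],[[0,0,-0.002],[0,0,0]],[[0,0,-0.0025],[0,0,0]],[[0,0,-0.0025],[0,0,0]]])

```text
time: 7.65
tool_pos: [0.5903, -0.0376, 0.0857]
tool_rot: [0.0, 0.42, 0.907, 0.0]
contact_force: [-0.1, 0.7, -2.0]
gripper_width: 0.218
```

>>> drive_tool(series=[[[0,0,-0.0005],[0,0,0]],[[0,0,-0.001],[0,0,0]],[[0,0,-0.001],[0,0,0]]])

```text
time: 7.95
tool_pos: [0.5906, -0.0377, 0.0857]
tool_rot: [0.0, 0.42, 0.907, -0.0]
contact_force: [-1.5, 0.3, 6.2]
gripper_width: 0.214
```

>>> drive_tool(series=[[[0,0,0.0],[0,0,0]],[[0,0,0.0],[0,0,0]],[[0,0,0.0],[0,0,0]],[[0,0,0.0],[0,0,0]],[[0,0,0.0],[0,0,0]],[[0,0,0.0],[0,0,0]],[[0,0,0.0],[0,0,0]],[[0,0,0.0],[0,0,0]]], fingers=-1)

```text
time: 8.75
tool_pos: [0.5902, -0.0376, 0.0846]
tool_rot: [0.0, 0.42, 0.907, 0.0]
contact_force: [-0.2, 0.4, 0.8]
gripper_width: 0.997
```

>>> drive_tool(series=[[[0,0,0.02],[0,0,0]],[[0,0,0.05],[0,0,0]],[[0,0,0.09],[0,0,0]],[[0,0,0.12],[0,0,0]],[[-0.01,0.04,0.13],[0,0,8]],[[-0.015,0.08,0.13],[0,0,16]],[[-0.02,0.12,0.13],[0,0,24]],[[-0.02,0.12,0.13],[0,0,32]]])

```text
time: 9.55
tool_pos: [0.5694, 0.0863, 0.2149]
tool_rot: [0.0, 0.149, 0.989, 0.001]
contact_force: [-0.1, -1.3, 0.6]
gripper_width: 1.001
```

>>> drive_tool(series=[[[-0.005,0.01,0],[0,0,8]],[[-0.005,0.01,0],[0,0,16]],[[-0.005,0.01,0],[0,0,24]],[[-0.005,0.01,0],[0,0,28]],[[-0.005,0.01,0],[0,0,28]]], fingers=0.29)

```text
time: 10.05
tool_pos: [0.5651, 0.0925, 0.2146]
tool_rot: [-0.0, -0.09, 0.996, -0.0]
contact_force: [0.2, -0.2, -1.2]
gripper_width: 0.352
```

```bash
python3 - <<'E'
from plant import *
from h import *
s=state(); print(s['time'],s['tool_pos'],s['tool_rot'],s['contact_force'],s['gripper_width'],s['joint_pos'].round(2))
q=s['tool_rot']; print('y bearing',2*np.degrees(np.arctan2(q[2],q[1]))-90)
for n in ['wrist','scene']:
    f=grab_frame(n); cv2.imwrite(f'pics/{n}6.png',f[:,:,::-1])
print(place_of('wrist','knob_top'),place_of('wrist','stylus'))
E
```

```text
10.05 [0.56514347 0.0924786  0.21458186] [-1.37110998e-05 -8.96336712e-02  9.95974801e-01 -1.59477958e-05] [ 0.18293338 -0.19863769 -1.17942534] 0.35212491517249994 [ 0.03 -0.06  1.75 -0.    1.45 -1.72]
y bearing 100.28506564387328
[{'location': [0.5592, 0.0903, 0.048], 'confidence': 0.92}] [{'location': [0.591, -0.0364, 0.013], 'confidence': 0.73}, {'location': [0.5819, -0.0016, 0.0134], 'confidence': 0.47}]
```

View pics/wrist6.png

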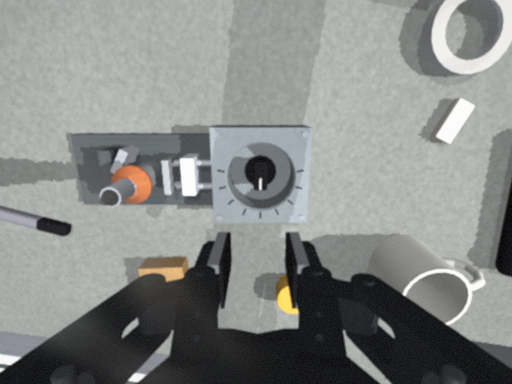

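View pics/scene6.png

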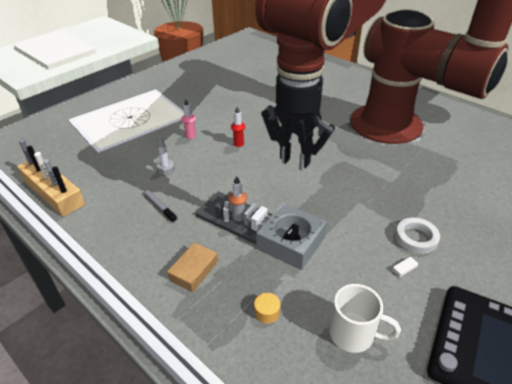

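```bash
python3 - <<'E'
from h import *
crop('pics/wrist6.png','pics/w6c.png',190,110,330,240,5)
E
```

```text
(no output)
```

View pics/w6c.png

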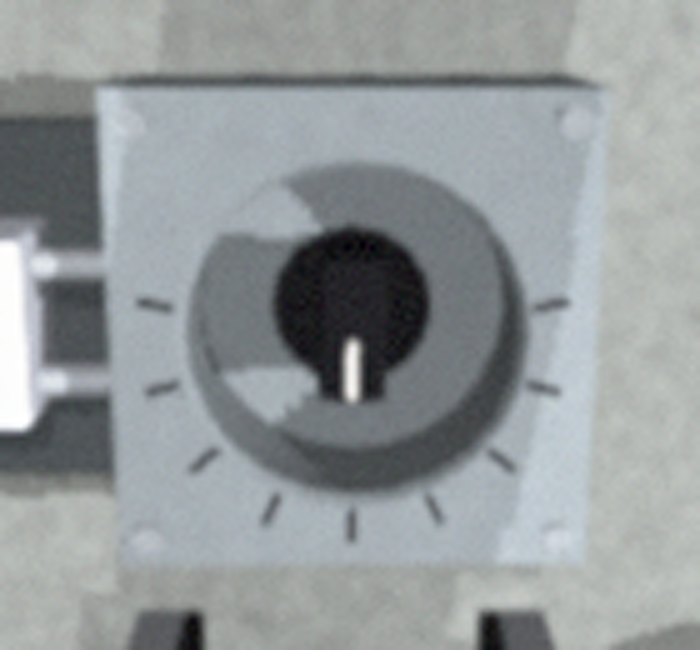

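```bash
python3 - <<'E'
from h import *
from plant import state
print(state()['tool_pos'])
o=np.array([189.6,109.6])
P=pix2plane('wrist',np.array([[97,88],[605,88],[583,565],[120,568]])/5+o,.05)[:,:2]; print(P.round(4),P.mean(0))
for i in range(4): d=P[(i+1)%4]-P[i]; print(np.linalg.norm(d).round(4), np.degrees(np.arctan2(d[1],d[0])).round(2))
th=np.array([[188,330],[527,330],[357,163],[357,493]])/5+o
W=pix2plane('wrist',th,.05)[:,:2]; print((W[0]+W[1])/2,(W[2]+W[3])/2,np.linalg.norm(W[0]-W[1]),np.linalg.norm(W[2]-W[3]))
K=pix2plane('wrist',np.array([[351,340],[351,402]])/5+o,.044)[:,:2]; d=K[1]-K[0];print(K,np.linalg.norm(d),np.degrees(np.arctan2(d[1],d[0])))
print('ctr from bar end', K[1]-.017*d/np.linalg.norm(d))
E
```

```text
[0.56519834 0.09235818 0.21459572]
[[0.5209 0.0309]
 [0.5015 0.1379]
 [0.6097 0.1584]
 [0.6301 0.0505]] [0.56554502 0.09440433]
0.1088 100.26
0.1102 10.69
0.1098 -79.32
0.111 -169.83
[0.56314859 0.09540756] [0.56402899 0.09545981] 0.07634999398972134 0.07617214046170316
[[0.56709438 0.09468317]
 [0.58169514 0.09735664]] 0.014843511813846863 10.376206392301892
ctr from bar end [0.56497315 0.09429476]
```

>>> drive_tool(series=[[[0,0.002,-0.04],[0,0,0]],[[0,0.002,-0.08],[0,0,0]],[[0,0.002,-0.12],[0,0,0]],[[0,0.002,-0.14],[0,0,0]],[[0,0.002,-0.15],[0,0,0]],[[0,0.002,-0.15],[0,0,0]]])

```text
time: 10.85
tool_pos: [0.5643, 0.0943, 0.0632]
tool_rot: [-0.001, -0.089, 0.996, 0.0]
contact_force: [0.3, -0.7, 0.1]
gripper_width: 0.358
```

```bash
python3 - <<'E'
from plant import *
from h import *
s=state(); print(s['time'],s['tool_pos'],s['contact_force'],s['ft_torque'],s['gripper_width'])
for n in ['wrist','top']:
    f=grab_frame(n); cv2.imwrite(f'pics/{n}7.png',f[:,:,::-1])
E
```

```text
10.85 [0.56427907 0.09432134 0.0632247 ] [ 0.30259162 -0.71866659  0.05844265] [-0.01976912 -0.00472098  0.02668248] 0.35786107407385637
```

View pics/wrist7.png

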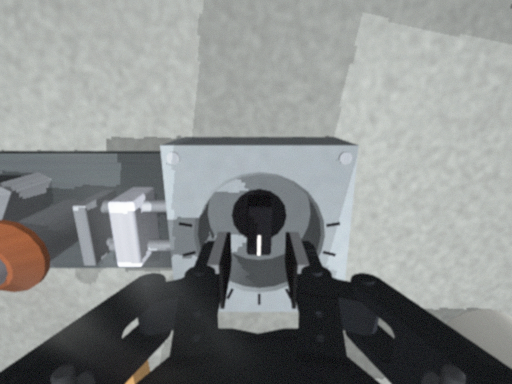

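>>> drive_tool(series=[[[0,0,-0.015],[0,0,0]],[[0,0,-0.025],[0,0,0]],[[0,0,-0.035],[0,0,0]],[[0,0,-0.04],[0,0,0]],[[0,0,-0.041],[0,0,0]],[[0,0,-0.041],[0,0,0]]])

```text
time: 11.55
tool_pos: [0.5651, 0.0944, 0.0233]
tool_rot: [-0.0, -0.09, 0.996, 0.0]
contact_force: [0.3, 0.6, 0.5]
gripper_width: 0.354
```

```bash
python3 - <<'E'
from plant import *
from h import *
s=state(); print(s['time'],s['tool_pos'],s['contact_force'],s['ft_torque'],s['gripper_width'])
f=grab_frame('wrist'); cv2.imwrite('pics/wrist8.png',f[:,:,::-1])
E
```

```text
11.55 [0.56510988 0.09441701 0.02334639] [0.27992222 0.62985649 0.47309395] [-0.04501291  0.07971562  0.01473806] 0.35441852108840033
```

View pics/wrist8.png

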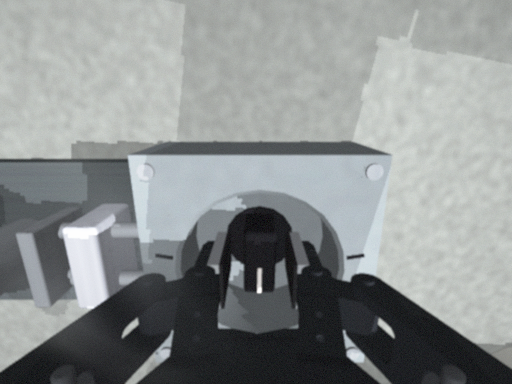

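>>> drive_tool(series=[[[0,0,0],[0,0,0]],[[0,0,0],[0,0,0]],[[0,0,0],[0,0,0]],[[0,0,0],[0,0,0]],[[0,0,0],[0,0,0]]], fingers=1)

```text
time: 12.1
tool_pos: [0.5656, 0.0951, 0.0244]
tool_rot: [0.0, -0.09, 0.996, 0.001]
contact_force: [-2.0, 4.7, 5.5]
gripper_width: 0.17
```

```bash
python3 - <<'E'
from plant import *
s=state(); print(s['time'],s['tool_pos'],s['tool_rot'],s['contact_force'],s['ft_torque'],s['gripper_width'],s['joint_efforts'])
E
```

```text
12.1 [0.56557515 0.09512664 0.02441216] [ 4.39167434e-04 -8.95865831e-02  9.95978744e-01  6.26036725e-04] [-1.99747477  4.65613189  5.51277028] [ 0.78355695  0.39729249 -0.17081164] 0.1704896013929013 [ -2.84386531 -35.251261   -29.88036454  -1.2198386   -0.58025921
  -0.1255197 ]
```

>>> drive_tool(series=[[[0,0,0],[0,0,-4]],[[0,0,0],[0,0,-9]],[[0,0,0],[0,0,-14]],[[0,0,0],[0,0,-19]],[[0,0,0],[0,0,-24]],[[0,0,0],[0,0,-29]],[[0,0,0],[0,0,-34]],[[0,0,0],[0,0,-38]]])

```text
time: 12.9
tool_pos: [0.5654, 0.0942, 0.0244]
tool_rot: [0.0, 0.24, 0.971, -0.0]
contact_force: [-3.3, 1.2, 7.3]
gripper_width: 0.17
```

```bash
cat > st.py <<'E'
from plant import *
from h import *
import sys
s=state(); q=s['tool_rot']; print(s['time'],s['tool_pos'].round(4),'F',s['contact_force'].round(2),'T',s['ft_torque'].round(3),s['gripper_width'].round(3),'ybear',round(float(2*np.degrees(np.arctan2(q[2],q[1]))-90),2),'j6',s['joint_pos'][5].round(3),'e',s['joint_efforts'].round(2))
if len(sys.argv)>1:
    for n in ['top','scene']:
        f=grab_frame(n); cv2.imwrite(f'pics/{n}_{sys.argv[1]}.png',f[:,:,::-1])
    a=cv2.resize(cv2.imread(f'pics/top_{sys.argv[1]}.png')[140:210,170:300],(650,350),interpolation=cv2.INTER_CUBIC); b=cv2.resize(cv2.imread(f'pics/scene_{sys.argv[1]}.png')[160:260,190:340],(500,333),interpolation=cv2.INTER_CUBIC)
    c=np.zeros((683+0,650,3),np.uint8); c[:350]=a; c[350:,:500]=b; cv2.imwrite(f'pics/m_{sys.argv[1]}.png',cv2.resize(c,None,fx=.87,fy=.87))
E
python3 st.py a
```

```text
Traceback (most recent call last):
  File "st.py", line 4, in <module>
    s=state(); q=s['tool_rot']; print(s['time'],s['tool_pos'].round(4),'F',s['contact_force'].round(2),'T',s['ft_torque'].round(3),s['gripper_width'].round(3),'ybear',round(float(2*np.degrees(np.arctan2(q[2],q[1]))-90),2),'j6',s['joint_pos'][5].round(3),'e',s['joint_efforts'].round(2))
                                                                                                                                   ^^^^^^^^^^^^^^^^^^^^^^^^
AttributeError: 'float' object has no attribute 'round'
```

```bash
sed -i "s/s\['gripper_width'\].round(3)/round(s['gripper_width'],3)/" st.py; python3 st.py a
```

```text
12.9 [0.5654 0.0942 0.0244] F [-3.25  1.21  7.34] T [0.219 0.489 0.253] 0.17 ybear 62.19 j6 -1.049 e [ -1.39 -34.95 -30.06  -0.27  -0.88  -0.27]
```

View pics/m_a.png

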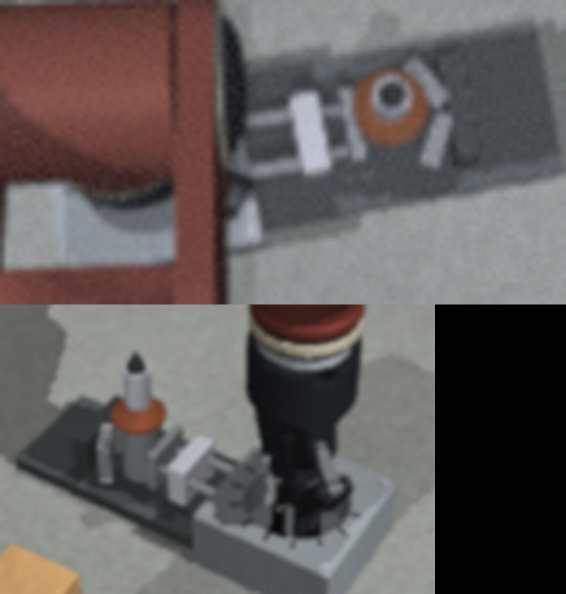

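>>> drive_tool(series=[[[0,0,0],[0,0,-2]],[[0,0,0],[0,0,-4]],[[0,0,0],[0,0,-6]],[[0,0,0],[0,0,-8]]])

```text
time: 13.4
tool_pos: [0.5653, 0.094, 0.0244]
tool_rot: [0.0, 0.307, 0.952, -0.001]
contact_force: [-3.4, 1.1, 6.8]
gripper_width: 0.172
```

```bash
python3 st.py
```

```text
13.4 [0.5653 0.094  0.0244] F [-3.44  1.1   6.84] T [0.188 0.611 0.217] 0.172 ybear 54.29 j6 -0.911 e [ -1.16 -34.82 -30.13  -0.16  -1.    -0.06]
```

>>> drive_tool(series=[[[0,0,0],[0,0,-2]],[[0,0,0],[0,0,-4]],[[0,0,0],[0,0,-6]]])

```text
time: 13.7
tool_pos: [0.5652, 0.0939, 0.0244]
tool_rot: [-0.0, 0.356, 0.934, -0.001]
contact_force: [-3.5, 0.6, 6.7]
gripper_width: 0.174
```

```bash
python3 st.py b
```

```text
13.7 [0.5652 0.0939 0.0244] F [-3.5   0.64  6.66] T [0.039 0.71  0.235] 0.174 ybear 48.29 j6 -0.807 e [-9.90e-01 -3.47e+01 -3.02e+01 -6.00e-02 -1.11e+00 -3.00e-02]
```

View pics/m_b.png

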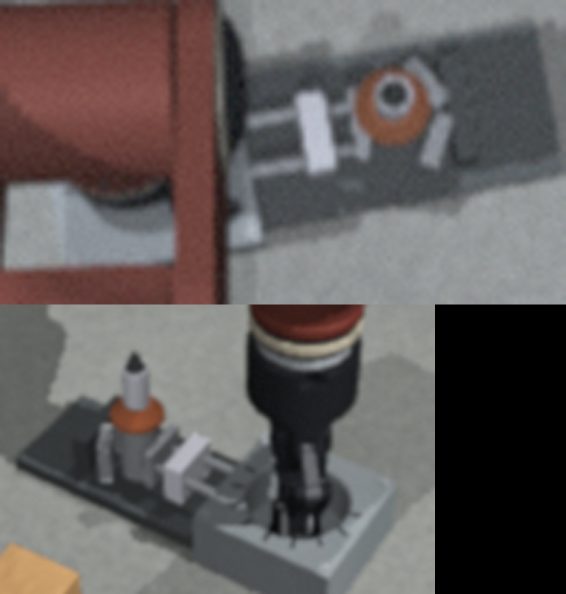

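>>> drive_tool(series=[[[0,0,0],[0,0,-1]],[[0,0,0],[0,0,-2]],[[0,0,0],[0,0,-3]],[[0,0,0],[0,0,-4]],[[0,0,0],[0,0,-5]],[[0,0,0],[0,0,-6]]])

```text
time: 14.4
tool_pos: [0.565, 0.0938, 0.0244]
tool_rot: [-0.0, 0.404, 0.915, -0.001]
contact_force: [-5.0, 0.5, 7.0]
gripper_width: 0.173
```

```bash
python3 st.py
```

```text
14.4 [0.565  0.0938 0.0244] F [-4.96  0.55  6.99] T [0.03  0.749 0.248] 0.173 ybear 42.33 j6 -0.703 e [-8.300e-01 -3.458e+01 -3.027e+01  1.000e-02 -1.220e+00  1.100e-01]
```

>>> drive_tool(series=[[[0,0,0],[0,0,-1]],[[0,0,0],[0,0,-2]],[[0,0,0],[0,0,-3]],[[0,0,0],[0,0,-4]],[[0,0,0],[0,0,-5]]])

```text
time: 14.9
tool_pos: [0.565, 0.0937, 0.0244]
tool_rot: [-0.0, 0.444, 0.896, -0.001]
contact_force: [-5.2, 0.6, 7.7]
gripper_width: 0.172
```

```bash
python3 st.py c
```

```text
14.9 [0.565  0.0937 0.0244] F [-5.16  0.62  7.68] T [0.    0.814 0.238] 0.172 ybear 37.34 j6 -0.615 e [ -0.7  -34.46 -30.34   0.07  -1.32   0.11]
```

View pics/m_c.png

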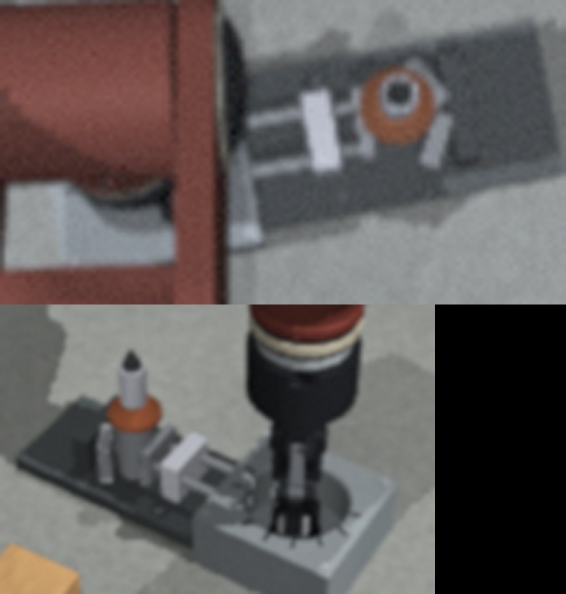

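>>> drive_tool(series=[[[0,0,0],[0,0,-1]],[[0,0,0],[0,0,-2]],[[0,0,0],[0,0,-3]],[[0,0,0],[0,0,-4]],[[0,0,0],[0,0,-5]]])

```text
time: 15.5
tool_pos: [0.5649, 0.0936, 0.0244]
tool_rot: [-0.0, 0.482, 0.876, -0.001]
contact_force: [-5.1, -0.2, 8.2]
gripper_width: 0.173
```

```bash
python3 st.py
```

```text
15.5 [0.5649 0.0936 0.0244] F [-5.12 -0.22  8.18] T [-0.08   0.869  0.286] 0.173 ybear 32.34 j6 -0.528 e [ -0.59 -34.34 -30.42   0.13  -1.44   0.11]
```

>>> drive_tool(series=[[[0,0,0],[0,0,-1]],[[0,0,0],[0,0,-2]],[[0,0,0],[0,0,-3]],[[0,0,0],[0,0,-4]],[[0,0,0],[0,0,-5]]])

```text
time: 16.0
tool_pos: [0.5647, 0.0936, 0.0244]
tool_rot: [-0.0, 0.52, 0.854, -0.001]
contact_force: [-5.8, -0.8, 8.9]
gripper_width: 0.174
```

```bash
python3 st.py d
```

```text
16.0 [0.5647 0.0936 0.0244] F [-5.78 -0.81  8.86] T [-0.019  0.99   0.269] 0.174 ybear 27.34 j6 -0.441 e [ -0.5  -34.21 -30.49   0.17  -1.56   0.11]
```

View pics/m_d.png

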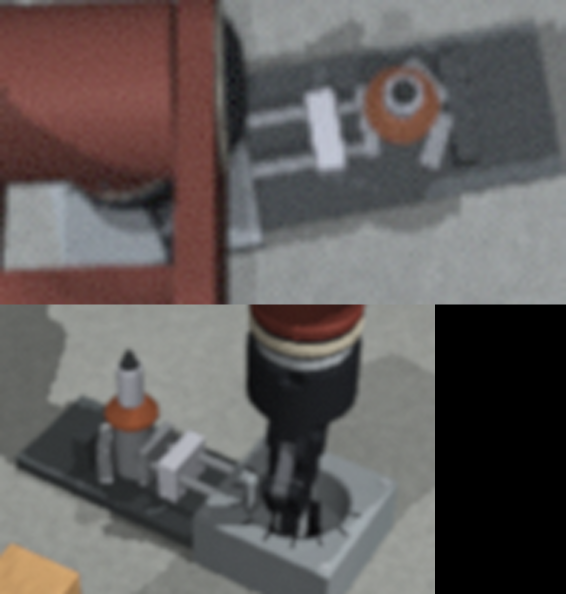

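>>> drive_tool(series=[[[0,0,0],[0,0,-1]],[[0,0,0],[0,0,-2]],[[0,0,0],[0,0,-3]]])

```text
time: 16.4
tool_pos: [0.5647, 0.0936, 0.0244]
tool_rot: [-0.0, 0.542, 0.84, -0.001]
contact_force: [-6.6, -0.3, 8.1]
gripper_width: 0.171
```

```bash
python3 st.py
```

```text
16.4 [0.5647 0.0936 0.0244] F [-6.56 -0.32  8.13] T [-0.103  0.991  0.261] 0.171 ybear 24.34 j6 -0.388 e [ -0.46 -34.13 -30.54   0.2   -1.63   0.11]
```

>>> drive_tool(series=[[[0,0,0],[0,0,-1]],[[0,0,0],[0,0,-2]],[[0,0,0],[0,0,-3]]])

```text
time: 16.7
tool_pos: [0.5646, 0.0935, 0.0244]
tool_rot: [-0.0, 0.564, 0.826, -0.002]
contact_force: [-5.9, -1.1, 9.0]
gripper_width: 0.174
```

```bash
python3 st.py e
```

```text
16.7 [0.5646 0.0935 0.0244] F [-5.93 -1.05  8.96] T [-0.115  1.051  0.283] 0.174 ybear 21.34 j6 -0.336 e [ -0.42 -34.05 -30.59   0.22  -1.7    0.11]
```

View pics/m_e.png

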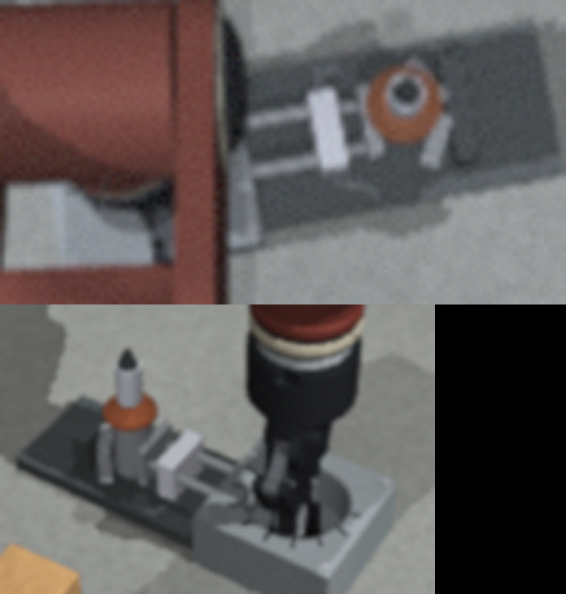

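>>> drive_tool(series=[[[0,0,0],[0,0,-1]],[[0,0,0],[0,0,-2]],[[0,0,0],[0,0,-3]]])

```text
time: 17.1
tool_pos: [0.5646, 0.0935, 0.0244]
tool_rot: [-0.0, 0.585, 0.811, -0.002]
contact_force: [-7.1, -1.1, 9.1]
gripper_width: 0.17
```

```bash
python3 st.py
```

```text
17.1 [0.5646 0.0935 0.0244] F [-7.1  -1.12  9.11] T [-0.081  1.113  0.271] 0.17 ybear 18.34 j6 -0.284 e [ -0.42 -33.96 -30.64   0.24  -1.77   0.13]
```

>>> drive_tool(series=[[[0,0,0],[0,0,-1]],[[0,0,0],[0,0,-2]],[[0,0,0],[0,0,-3]]])

```text
time: 17.4
tool_pos: [0.5645, 0.0935, 0.0244]
tool_rot: [-0.0, 0.606, 0.795, -0.002]
contact_force: [-5.9, -0.3, 9.3]
gripper_width: 0.171
```

```bash
python3 st.py f
```

```text
17.4 [0.5645 0.0935 0.0244] F [-5.93 -0.32  9.3 ] T [-0.149  1.129  0.325] 0.171 ybear 15.35 j6 -0.232 e [ -0.45 -33.88 -30.68   0.28  -1.85   0.18]
```

View pics/m_f.png

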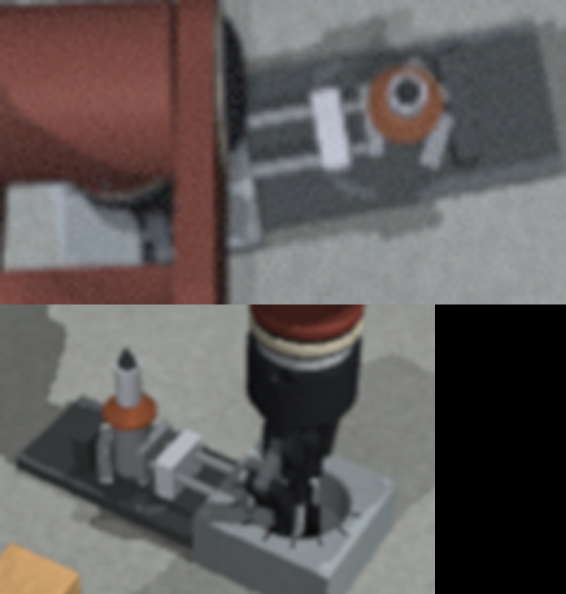

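>>> drive_tool(series=[[[0,0,0],[0,0,-0.9]],[[0,0,0],[0,0,-1.8]],[[0,0,0],[0,0,-2.7]]])

```text
time: 17.8
tool_pos: [0.5644, 0.0935, 0.0244]
tool_rot: [-0.0, 0.625, 0.781, -0.002]
contact_force: [-6.2, -1.2, 9.7]
gripper_width: 0.172
```

```bash
python3 st.py
```

```text
17.8 [0.5644 0.0935 0.0244] F [-6.16 -1.23  9.73] T [-0.13   1.22   0.378] 0.172 ybear 12.67 j6 -0.185 e [ -0.49 -33.81 -30.73   0.31  -1.91   0.25]
```

>>> drive_tool(series=[[[0,0,0],[0,0,0]],[[0,0,0],[0,0,0]],[[0,0,0],[0,0,0]]])

```text
time: 18.1
tool_pos: [0.5644, 0.0935, 0.0244]
tool_rot: [-0.0, 0.625, 0.781, -0.002]
contact_force: [-5.7, -2.0, 10.5]
gripper_width: 0.168
```

```bash
python3 st.py
```

```text
18.1 [0.5644 0.0935 0.0244] F [-5.69 -1.98 10.47] T [-0.179  1.166  0.234] 0.168 ybear 12.68 j6 -0.185 e [ -0.34 -33.82 -30.72   0.26  -1.9    0.24]
```

>>> drive_tool(series=[[[0,0,0],[0,0,0]],[[0,0,0],[0,0,0]],[[0,0,0],[0,0,0]],[[0,0,0],[0,0,0]]], fingers=0.29)

```text
time: 18.5
tool_pos: [0.5652, 0.0943, 0.0234]
tool_rot: [0.0, 0.625, 0.78, -0.0]
contact_force: [0.3, -0.2, 0.2]
gripper_width: 0.356
```

```bash
python3 st.py g; python3 - <<'E'
from plant import *; import cv2
cv2.imwrite('pics/w9.png',grab_frame('wrist')[:,:,::-1])
E
```

```text
18.5 [0.5652 0.0943 0.0234] F [ 0.35 -0.21  0.15] T [-0.008  0.006  0.009] 0.356 ybear 12.59 j6 -0.184 e [-2.000e-02 -3.788e+01 -3.121e+01 -0.000e+00 -0.000e+00 -0.000e+00]
```

View pics/w9.png

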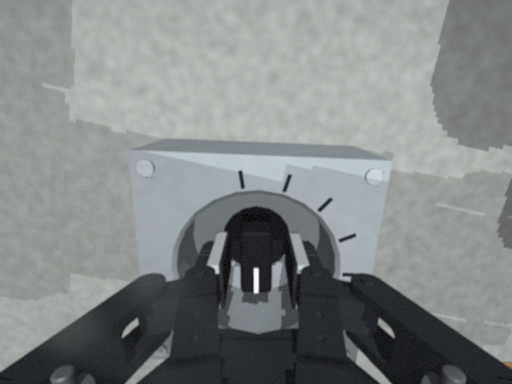

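>>> drive_tool(series=[[[0,0,0.02],[0,0,0]],[[0,0,0.05],[0,0,0]],[[0,0,0.09],[0,0,0]],[[0,0,0.13],[0,0,0]],[[0,0,0.17],[0,0,0]],[[-0.02,0,0.2],[0,0,0]],[[-0.04,0,0.22],[0,0,0]],[[-0.04,0,0.22],[0,0,0]]])

```text
time: 19.45
tool_pos: [0.5259, 0.0947, 0.248]
tool_rot: [0.003, 0.625, 0.781, 0.002]
contact_force: [0.4, 0.3, 0.7]
gripper_width: 0.353
```

>>> drive_tool(series=[[[0,0,0],[0,0,0]],[[0,0,0],[0,0,0]]])

```text
time: 19.65
tool_pos: [0.5249, 0.0943, 0.2417]
tool_rot: [-0.001, 0.625, 0.78, -0.001]
contact_force: [1.2, 0.2, -0.9]
gripper_width: 0.357
```

```bash
python3 st.py h; python3 - <<'E'
from plant import *; import cv2
cv2.imwrite('pics/w10.png',grab_frame('wrist')[:,:,::-1])
E
```

```text
19.65 [0.5249 0.0943 0.2417] F [ 1.17  0.19 -0.87] T [ 0.     0.034 -0.   ] 0.357 ybear 12.59 j6 -0.181 e [  0.08 -30.87 -38.     0.     0.    -0.  ]
```

View pics/w10.png

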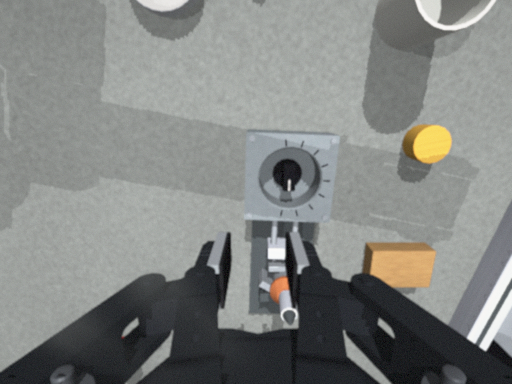

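View pics/m_h.png

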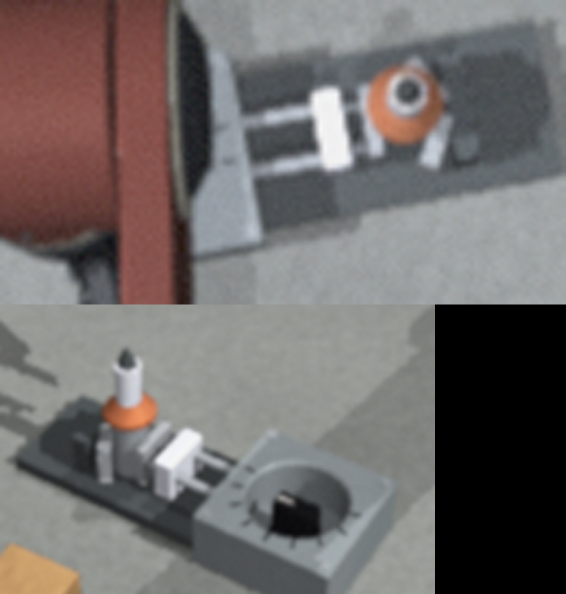

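```bash
python3 - <<'E'
from h import *
C=np.array([.565,.0945]); y=.18; Rm=np.array([[np.cos(y),np.sin(y)],[-np.sin(y),np.cos(y)]])
for n in ['top_a','top_f','top_g','top_h','scene_f','scene_g','scene_h']:
    a=cv2.imread(f'pics/{n}.png'); h=cv2.cvtColor(a,cv2.COLOR_BGR2HSV); m=((h[...,0]>4)&(h[...,0]<14)&(h[...,1]>110))
    c=n.split('_')[0]; x0,y0,x1,y1=(235,140,300,210) if c=='top' else (200,175,250,225)
    mm=np.zeros_like(m);mm[y0:y1,x0:x1]=m[y0:y1,x0:x1]; v,u=np.nonzero(mm)
    ctr=[(u.min()+u.max())/2,(v.min()+v.max())/2]
    print(n,u.min(),u.max(),v.min(),v.max(),((pix2plane(c,[ctr],.071)[:,:2]-C)@Rm.T).round(4))
from plant import place_of
for c in ['top','scene']:
    for d in place_of(c,'stylus'): 
        l=np.array(d['location']); print(c,l,d['confidence'],((l[:2]-C)@Rm.T).round(4))
    for d in place_of(c,'jaw'): 
        l=np.array(d['location']); print(c,'jaw',l,d['confidence'],((l[:2]-C)@Rm.T).round(4))
E
```

```text
top_a 252 267 158 172 [[ 0.0002 -0.135 ]]
top_f 256 271 157 171 [[ 0.0008 -0.1448]]
top_g 255 270 157 171 [[ 0.0013 -0.1424]]
top_h 255 271 157 171 [[ 0.0011 -0.1436]]
scene_f 226 242 192 202 [[ 0.0052 -0.1432]]
scene_g 225 242 192 202 [[ 0.0057 -0.1442]]
scene_h 225 243 191 202 [[ 0.0038 -0.1442]]
top [ 0.4354 -0.3882 -0.0018] 0.68 [-0.2139 -0.4517]
top [ 0.5942 -0.0453  0.0118] 0.64 [ 0.0037 -0.1428]
top [ 0.3728 -0.2565  0.0031] 0.49 [-0.2519 -0.3109]
top jaw [ 0.5863 -0.0241  0.0126] 0.6 [-0.0003 -0.1205]
scene [ 0.5905 -0.0493  0.0112] 0.87 [-0.0007 -0.146 ]
scene [ 0.434  -0.3884  0.0013] 0.65 [-0.2153 -0.4516]
scene [ 0.3772 -0.2539  0.0019] 0.61 [-0.2471 -0.3091]
scene jaw [ 0.5874 -0.0294  0.0096] 0.61 [-1.000e-04 -1.259e-01]
```

```bash
python3 -c "
from plant import *
print(job_done(), state()['time'])"
```

```text
the job is handed in; nothing more can be done
the job is handed in; nothing more can be done
```

I stood the copper-collared stylus (steel shank, not the pink or red look-alikes) on the clamp bed, let go, and turned the knob about 88° (1.53 rad) clockwise. I then opened the fingers, lifted clear and handed the job in at about 20 s; no verdict was reported.

**Jaw force:** about 10 N, estimated rather than measured directly.
- The wrist-joint effort rose 0.14 N m after firm contact, and the moment while turning read 0.38 N m; both point to roughly 10 N.
- The knob turned about 0.11 rad past contact, which gives 9 N.
- During the pause the moment fell to 0.23 N m, which fits drag hiding part of the load.

**Stylus position:** it is upright in the last pictures, at clamp y of about -144 mm, where I estimated a seated shank would be. The collar lies 1 mm off the middle line in the top camera and 4 to 6 mm in the scene camera. That disagreement is within the 16 mm limit.

**Other things:** the robot's contact force read about zero after it let go of the knob. Nothing else looked displaced in the pictures, but I did not measure the bystanders.

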